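# Release the filter cover of the bench dust extractor with its twin keys

### The arm

A 6-joint arm with a two-finger parallel gripper is mounted at the origin on the work surface. World frame = base frame: x ahead of the robot, y to its left, z up, the work surface at z = 0. Lengths are in m, angles in rad, forces in N, time in s.
With the tool pointing down it reaches from about 0.35 to 0.85 m from the base axis. Payload 8.1 kg.
Tool frame: the origin (TCP) lies at the very end of the fingers, on their centre line; the grasp point (between the pads) lies 19 mm behind it; z points along the fingers, y is the direction in which the jaws open and shut (so a half turn about z gives the same grasp; the last joint's range is limited). The gripper opens to 93 mm and grips with 3 to 60 N. Pads are 15 mm wide; open, the fingers measure 128 mm over their backs; the gripper's body (75 mm by 188 mm) begins 65 mm behind the grasp point.
Start: joints at [-1.398, 0.13, 1.488, -0, 1.523, -0.085], TCP at [0.153, -0.58, 0.219] pointing down, gripper open.
Joint ranges: [-2.96, 2.96], [-0.89, 2.26], [0.02, 2.5], [-1.34, 4.48], [0, 2.73], [-2.66, 2.66]. Speed limits (rad/s): [2.39, 2.39, 2.79, 3.14, 3.14, 3.14].

### API

Orientations are given as a rotation vector (axis times angle).
In Python, from plant import robot gives the robot as it stands.
- The arm moves only by the shell command python3 -m pendant 'ROWS' [OPENING] [FORCE]. ROWS is JSON, a list of rows, each an object with "delta_pos": the shift along the tool's x, y, z in m, a list of three; "spin": the turn about the tool's z in rad. In form: [{"delta_pos": [dx, dy, dz], "spin": spin}, ...]. A call has 1 to 10 rows; each row is the pose to reach, as a shift and turn from the pose measured when the call began, along the tool's axes at that moment; what a row does not reach only later rows make up. A row lasts 1/10 s, in which the tool goes at most 50 mm and 8.59 degrees, less where a joint would pass 70% of its speed; a pose out of reach is approached as far as the arm can. A call with a gripper value outside its range is refused whole. OPENING is the closure, from -1 (fully open) to 1 (shut), set as the call begins (- or left out, the last holds). The fingers move at their own pace and stop on an object; FORCE is the grip in N (left out, the last holds). Time passes only in rows, so rows that repeat a pose let the fingers close. It gives the time, the measured TCP pose, the force and the opening at its end, in the units of the state.
- robot.read_state(): the state, without advancing time (a new reading comes with each control period).
- robot.read_camera(name): name is "scene" or "side" or "wrist"; returns a dict with "color" (420x560x3 uint8, blue, green, red), "camera_matrix" (3x3 intrinsics, pixels), "D" ([k1, k2, p1, p2, k3] as OpenCV has them; the pictures are not rectified), "R" (3x3) and "t" (3): a world point X has camera coordinates R X + t. Camera axes: x right, y down, z forward; pixel columns grow to the right and rows downward; lengths in m; the calibration is good to about 2 mm. A picture is of the moment at which its call begins. There is no depth.
- robot.close_job(): hands the job in, once; it reports no verdict.
Trained networks look in the newest picture that a camera, given by its name, has taken for a name from the list of things; names that differ only in an ending like _2 or _b are one class to them, and where a whole thing is asked for, a point or a joint stands for the part that bears it (a point fixed in the world has none). Each returns a list of dicts, best first, with "score" (0 to 1); they miss things now and then, are a little off and sometimes report something else, mostly with a low value. They report only what shows in the picture. A call takes as long as a camera call. They do not tell look-alikes from the thing itself.
- robot.outline_of(camera, label): "mask" (420x560 bool, what is visible of it).
- robot.mark_of(camera, label): "location" ([x, y, z] in m, in the coordinates of the camera as it stood for that picture, good to about 4 mm: a listed point, or the origin of a listed thing).
The state is a dict: "t": time; "q": joint angles; "dq": joint speeds; "joint_torque": joint torques, N m; "tool_pos": TCP position; "orientation": TCP orientation; "force": force on the tool from outside, world axes, zero at the start; "wrist_torque": the same for the moment, N m; "opening": finger opening in m.
Only numpy, scipy, OpenCV 4.12 (cv2) and the standard library are available. Lean on these libraries where they do the work, as an engineer would, in place of code of your own. Each camera call takes 0.05 s, during which the arm holds its last target.

### The job

Open the filter cover of the dust extractor: press its two orange release keys down together, one fingertip on each, and keep both held down until the cover has risen all the way up by itself. Then let go of the keys and move clear. Do not push, pry or lift the cover, and leave the rasp, glue bottle, foam form and sanding block where they are.

Things in the scene. Friction and masses are not known exactly. Their poses are not given: they have to be found in the camera images.
- extractor: bench-top dust extractor, light grey box 300 x 300 x 160 mm tall, fixed. Origin: centre of its underside on the bench; x points from its front face (louvres, switch, dial) to its rear, y to the left facing its front, z up. On top, front to rear: level strip 63 mm deep with the two orange keys, the cover, a rear strip. A hose spigot stands 45 mm out of its left side near the rear
- key_left_press (a joint): how far the left orange key is pressed, in m: 0 up, 0.007 fully down. Spring return: about 2 N at first, 6 N fully down. Each key draws back one catch of the cover and must be over 4 mm down to do so; the cover is freed only while both are. If they are let go too early, the catches can stop the cover part way until both are pressed again
- key_right_press (a joint): the same for the right orange key
- key_left: cap of the left orange key: 26 mm (extractor's x) by 30 mm (its y), top 10 mm above the strip when up, 3 mm when fully down. Origin: centre of its top face; axes as the extractor's. The keys' centres lie 62 mm apart along the extractor's y (gap between caps 32 mm), at x = -119, y = +31, z = 170 mm in its frame
- key_right: cap of the right orange key, same as the left, at y = -31 mm in the extractor's frame
- cover: grey-blue ribbed filter cover, 202 mm front to rear, 242 x 12 mm, hinged at its rear edge. Origin: middle of its upper front edge; shut and latched it lies level, origin at x = -86, z = 162 mm in the extractor's frame, 20 mm behind the keys. Once freed, a damped spring raises it by itself in about 1.3 s to its stop: tilted up 0.17 rad, front edge 34 mm higher, where it stays
- rasp: rasp lying flat, 262 mm long along its x, 30 mm wide, 24 mm tall: slate-blue handle to -x, steel blade to +x. Origin on the bench under the root of the blade. Loose
- glue_bottle: standing yellow glue bottle with white nozzle, 38 mm diameter, 105 mm tall, easily tipped. Origin: centre of its underside. Loose
- foam_form: cream foam dome with a blue foot, 100 mm diameter, 43 mm tall. Origin: centre of its underside. Loose
- sanding_block: cork sanding block with brown abrasive underside, 110 x 60 x 30 mm. Origin: centre of its underside. Loose
Things that resemble listed ones, but are neither listed nor needed, are in the scene too. What is meant by the glue_bottle is not pink, and is the larger of those in its own colour.

How it is judged:
On the way, in this order (a step that is already met when the one before it is completed fails the run):
1. both keys pressed down at once by the fingertips, the cover not yet up (value of joint each of key_left_press, key_right_press above 0.0042 m and contact force between the fingers and key_left above 1 N and contact force between the fingers and key_right above 1 N and angle between cover's own z axis and vertical below 0.12 rad), for 0.1 s.
2. both keys still held down by the fingertips when the cover has come all the way up (value of joint each of key_left_press, key_right_press above 0.0042 m and contact force between the fingers and key_left above 1 N and contact force between the fingers and key_right above 1 N and angle between cover's own z axis and vertical above 0.155 rad), for 0.1 s.
At the end, for the whole second after the job is handed in: the cover stands tilted up 0.17 rad at its stop (at least 0.155 rad), both keys have come back up (within 1.5 mm), the glue bottle stands, and the four loose things are within 30 mm of where they were (angle between cover's own z axis and vertical above 0.155 rad and value of joint each of key_left_press, key_right_press below 0.0015 m and distance of each of rasp, glue_bottle, foam_form, sanding_block from where it was at the start of the episode below 0.03 m and angle between glue_bottle's own z axis and vertical below 0.3 rad); the robot touches nothing.
It fails at once if the cover itself is pushed, pried or lifted by the robot (more than 3 N) (contact force between any of the fingers, the arm and cover above 3 N).
It fails at once if one of the loose things is moved more than 30 mm or lifted, or the glue bottle is tipped over (distance of any of rasp, glue_bottle, foam_form, sanding_block from where it was at the start of the episode above 0.03 m or angle between glue_bottle's own z axis and vertical above 0.5 rad).
It also fails if it takes over 35 s, if anything falls off the work surface, if the arm or the gripper's body presses on something with over 40 N, if the wrist force passes 120 N, or if a joint passes its speed limit or range.

## Working session

There is one attempt and no reset: what is moved stays moved. The work goes in short steps, Python scripts to look and compute and a shell command to move; the robot and the scene stay as the last step left them, time stands still between calls to the robot, and variables do not carry over. Pictures are saved under pics/ and viewed, and the job is handed in when it is done.

```bash
ls; mkdir -p pics; cat > h.py <<'E'
import numpy as np, cv2, json
from plant import robot
def world(c,p): return c["R"].T@(np.array(p)-c["t"])
E
python3 - <<'E'
from h import *
s=robot.read_state(); print({k:np.round(v,4).tolist() for k,v in s.items()})
for n in ["scene","side","wrist"]:
    c=robot.read_camera(n); c={k:(np.array(v)) for k,v in c.items()}
    cv2.imwrite(f"pics/{n}0.png",c["color"])
    print(n,np.round(c["R"],3).tolist(),np.round(c["t"],3))
    for l in ["extractor","key_left","key_right","cover","glue_bottle","rasp","foam_form","sanding_block"]:
        for d in robot.mark_of(n,l)[:4]: print(l,round(d["score"],2),np.round(world(c,d["location"]),3))
print(robot.read_state()["t"])
E
```

```text
pics
{'t': 0.0, 'q': [-1.3984, 0.1312, 1.4893, -0.0, 1.523, -0.0854], 'dq': [0.0012, -0.0001, -0.0006, 0.0, -0.0004, -0.0007], 'joint_torque': [-0.0003, -55.9843, -49.176, 0.0767, 0.0352, -0.0001], 'tool_pos': [0.1529, -0.5796, 0.2176], 'orientation': [-3.1137, -0.4036, 0.0002], 'force': [0.5057, 0.1829, -0.73], 'wrist_torque': [0.0195, -0.0044, -0.0143], 'opening': 0.093}
scene [[1.0, -0.006, -0.005], [-0.008, -0.892, -0.453], [-0.002, 0.453, -0.892]] [-0.569  0.111  1.129]
key_left 0.45 [0.514 0.109 0.169]
key_right 0.7 [0.499 0.053 0.166]
cover 0.94 [0.54  0.073 0.16 ]
glue_bottle 0.86 [0.373 0.022 0.   ]
glue_bottle 0.69 [ 0.34   0.093 -0.002]
glue_bottle 0.64 [ 0.382 -0.06  -0.006]
glue_bottle 0.28 [0.498 0.049 0.168]
rasp 0.78 [ 0.561 -0.159 -0.005]
foam_form 0.8 [ 0.642  0.314 -0.004]
sanding_block 0.89 [ 0.414  0.203 -0.002]
side [[-0.733, -0.68, 0.012], [-0.471, 0.496, -0.729], [0.49, -0.54, -0.684]] [0.431 0.307 0.883]
key_left 0.49 [0.513 0.112 0.17 ]
key_right 0.52 [0.499 0.052 0.169]
cover 0.9 [0.539 0.075 0.161]
glue_bottle 0.87 [ 0.384 -0.059 -0.002]
glue_bottle 0.83 [ 0.376  0.019 -0.   ]
glue_bottle 0.54 [ 0.34   0.093 -0.001]
foam_form 0.78 [ 0.64   0.309 -0.003]
sanding_block 0.62 [ 0.413  0.2   -0.002]
wrist [[0.256, -0.967, -0.0], [-0.936, -0.248, 0.25], [-0.242, -0.063, -0.968]] [-0.602 -0.029  0.389]
1.35
```

View pics/scene0.png

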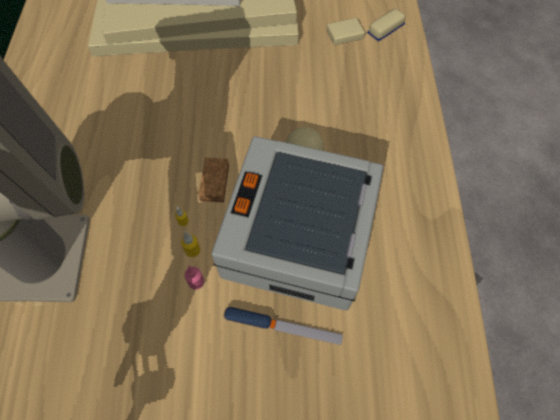

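View pics/side0.png

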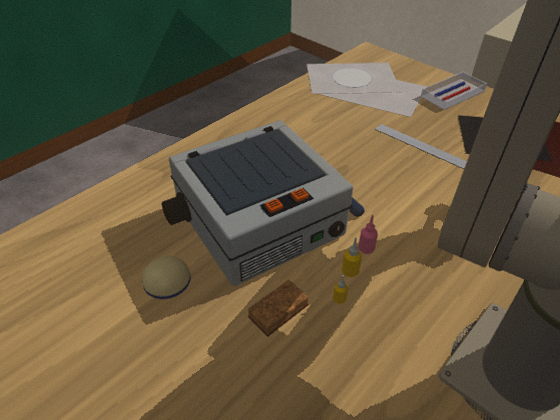

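Scene view: the extractor is at about (300,210), turned about -14°, with orange keys at (251,181) (left) and (242,206) (right). Possible mix-ups for the glue bottle are small yellow (181,216), larger yellow (191,244) and pink (194,278); the larger yellow at (191,244) is the listed one. The only key-like orange things besides the two keys is the rasp's collar at (274,324). Next I refine the keys by colour and check them in a close crop.

```bash
python3 - <<'E'
from h import *
from scipy.spatial.transform import Rotation as Ro
ms={}
for n in ["scene","side"]:
    c=robot.read_camera(n); c={k:(np.array(v)) for k,v in c.items()}
    im=c["color"]; hsv=cv2.cvtColor(im,cv2.COLOR_BGR2HSV)
    m=cv2.inRange(hsv,(3,170,110),(14,255,255))
    k,lab,st,ce=cv2.connectedComponentsWithStats(m)
    for i in range(1,k):
        if st[i,4]<25: continue
        u=cv2.undistortPoints(ce[i].reshape(1,1,2),c["camera_matrix"],c["D"]).ravel()
        d=c["R"].T@np.array([u[0],u[1],1]); o=-c["R"].T@c["t"]
        p=o+d*(0.169-o[2])/d[2]; print(n,ce[i].round(1),st[i],p.round(4))
    x,y=(246,194) if n=="scene" else (288,202)
    ms[n]=cv2.resize(im[y-45:y+75,x-90:x+50] if n=="scene" else im[y-60:y+110,x-60:x+110],(400,400),interpolation=cv2.INTER_CUBIC)
cv2.imwrite("pics/crop1.png",np.hstack(list(ms.values())))
s=robot.read_state(); R=Ro.from_rotvec(s["orientation"]).as_matrix(); print(R.round(4),s["tool_pos"])
E
```

```text
scene [250.2 180. ] [243 173  15  15 160] [0.5153 0.1077 0.169 ]
scene [241.7 205. ] [235 198  15  15 168] [0.4989 0.0482 0.169 ]
scene [272.4 323.5] [270 320   6   8  33] [ 0.5616 -0.1982  0.169 ]
side [299.8 193.6] [292 188  16  11  85] [0.4963 0.0504 0.169 ]
side [274.1 204.4] [266 199  17  11  89] [0.5122 0.11   0.169 ]
[[ 0.967   0.2549 -0.    ]
 [ 0.2549 -0.967  -0.    ]
 [-0.      0.     -1.    ]] [ 0.15297892 -0.58019561  0.21865112]
```

View pics/crop1.png

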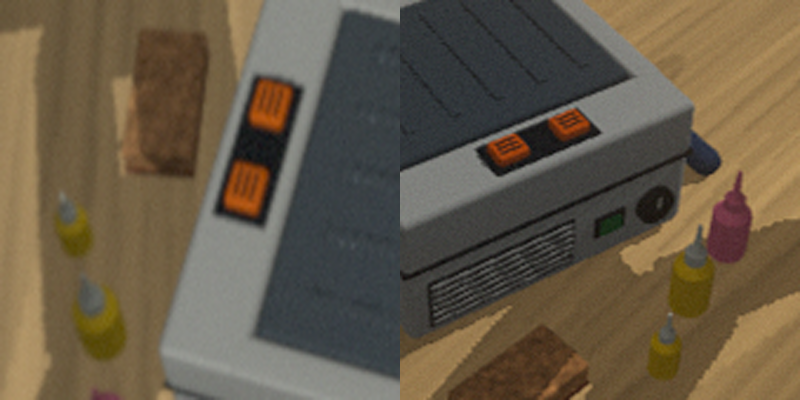

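View pics/wrist0.png

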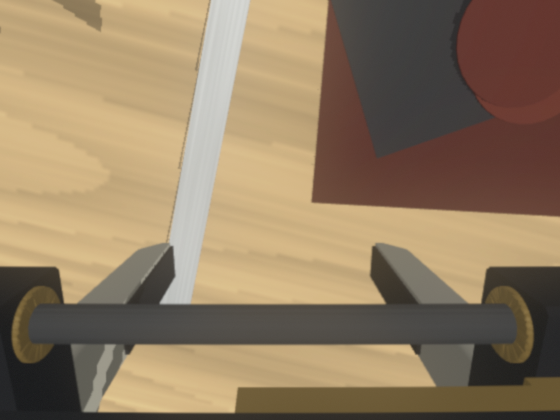

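The crops confirm both keys, the right one at crop (247,190) and the left at (272,105). In the side crop the larger yellow bottle is at (692,280). Scene, side and network agree on the key midpoint at ≈(0.506, 0.080), with the extractor turned by -15°. I need +0.52 spin and about (0.51, -0.548) in the tool's x, y, with the fingers at about 45 mm opening. I'll go to a hover first.

```bash
python3 -m pendant '[{"delta_pos":[0.0,0.0,-0.04],"spin":0.0},{"delta_pos":[0.03,-0.033,-0.07],"spin":0.1},{"delta_pos":[0.06,-0.066,-0.08],"spin":0.2},{"delta_pos":[0.09,-0.1,-0.08],"spin":0.3},{"delta_pos":[0.12,-0.133,-0.08],"spin":0.4},{"delta_pos":[0.15,-0.166,-0.08],"spin":0.5},{"delta_pos":[0.18,-0.2,-0.08],"spin":0.52},{"delta_pos":[0.21,-0.23,-0.08],"spin":0.52},{"delta_pos":[0.24,-0.26,-0.08],"spin":0.52},{"delta_pos":[0.27,-0.29,-0.08],"spin":0.52}]' 0.03 20
```

```text
t: 2.45
tool_pos: [0.3406, -0.2294, 0.2989]
orientation: [3.114, -0.411, 0.001]
force: [1.0, 0.3, 0.4]
opening: 0.0454
```

```bash
python3 -m pendant '[{"delta_pos":[0.011,-0.045,0.0],"spin":0},{"delta_pos":[0.022,-0.09,0.0],"spin":0},{"delta_pos":[0.033,-0.135,0.0],"spin":0},{"delta_pos":[0.044,-0.18,0.0],"spin":0},{"delta_pos":[0.054,-0.225,0.0],"spin":0},{"delta_pos":[0.064,-0.27,0.01],"spin":0},{"delta_pos":[0.074,-0.315,0.02],"spin":0},{"delta_pos":[0.08,-0.342,0.04],"spin":0},{"delta_pos":[0.08,-0.342,0.04],"spin":0},{"delta_pos":[0.08,-0.342,0.04],"spin":0}]' 0.03 20
python3 - <<'E'
from h import *
for n in ["scene","side","wrist"]:
    c=robot.read_camera(n); c={k:(np.array(v)) for k,v in c.items()}
    im=c["color"]; cv2.imwrite(f"pics/{n}1.png",im)
    hsv=cv2.cvtColor(im,cv2.COLOR_BGR2HSV)
    m=cv2.inRange(hsv,(3,170,80),(14,255,255))
    k,lab,st,ce=cv2.connectedComponentsWithStats(m)
    for i in range(1,k):
        if st[i,4]<25: continue
        u=cv2.undistortPoints(ce[i].reshape(1,1,2),c["camera_matrix"],c["D"]).ravel()
        d=c["R"].T@np.array([u[0],u[1],1]); o=-c["R"].T@c["t"]
        p=o+d*(0.169-o[2])/d[2]; print(n,ce[i].round(1),st[i],p.round(4))
    for l in ["key_left","key_right","cover"]:
        for d in robot.mark_of(n,l)[:2]: print(l,round(d["score"],2),np.round(world(c,d["location"]),4))
s=robot.read_state();print(s["tool_pos"],s["force"],s["q"])
E
```

```text
t: 3.45
tool_pos: [0.5062, 0.0804, 0.2583]
orientation: [3.114, -0.409, -0.001]
force: [0.7, -1.8, 0.2]
opening: 0.0448
scene [251.3 179.9] [246 173  12  16 145] [0.5177 0.1079 0.169 ]
scene [241.7 205.1] [234 197  16  17 194] [0.4988 0.048  0.169 ]
scene [272.5 323.4] [270 320   6   8  33] [ 0.5616 -0.198   0.169 ]
key_left 0.48 [0.5136 0.1108 0.1718]
key_right 0.46 [0.5003 0.0512 0.1691]
cover 0.87 [0.5376 0.0713 0.1602]
side [299.5 194.5] [291 189  18  12 132] [0.4949 0.0529 0.169 ]
side [273.8 205.2] [265 199  18  13 143] [0.511 0.112 0.169]
key_left 0.55 [0.5133 0.1097 0.165 ]
key_right 0.49 [0.498  0.0496 0.1675]
cover 0.68 [0.5408 0.0744 0.161 ]
wrist [238.  211.8] [216 195  34  34 547] [0.5142 0.1013 0.169 ]
wrist [307.9 212.1] [296 196  32  33 532] [0.5011 0.054  0.169 ]
key_left 0.68 [0.5155 0.1087 0.1722]
key_right 0.69 [0.4978 0.0479 0.1688]
cover 0.89 [0.5395 0.0717 0.1612]
[0.50671924 0.07992031 0.25899282] [-1.14318656  1.12760865  0.60443106] [ 5.69785903e-02 -1.21325789e-01  1.66764493e+00 -7.04685668e-04
  1.59427234e+00  1.89061202e+00]
```

View pics/wrist1.png

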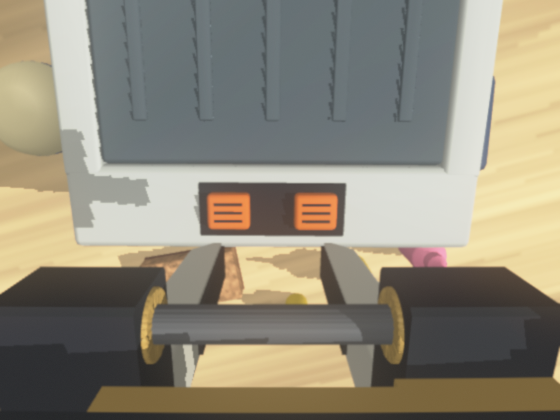

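View pics/side1.png

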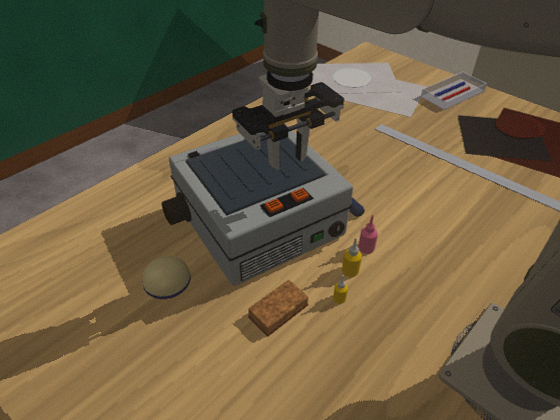

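Wrist view: the keys are level at (229,211) and (316,211), and the fingers are symmetric about the same column (~272). All cameras agree on the midpoint (0.5065, 0.0797), and the TCP is over it to within 1 mm. The fingers at 45 mm opening land centred on the caps, so I descend to just above them.

```bash
python3 -m pendant '[{"delta_pos":[0.0,0.0,0.03],"spin":0},{"delta_pos":[0.0,0.0,0.06],"spin":0},{"delta_pos":[0.0,0.0,0.08],"spin":0},{"delta_pos":[0.0,0.0,0.08],"spin":0},{"delta_pos":[0.0,0.0,0.08],"spin":0}]' 0.03 20
python3 - <<'E'
from h import *
ms=[]
for n,x,y in [("side",285,190),("wrist",270,250),("scene",246,194)]:
    c=robot.read_camera(n);im=c["color"]
    w=50 if n!="wrist" else 130
    ms.append(cv2.resize(im[y-w:y+w,x-w:x+w],(265,265),interpolation=cv2.INTER_CUBIC))
cv2.imwrite("pics/close2.png",np.hstack(ms))
s=robot.read_state();print(s["t"],s["tool_pos"],s["force"],s["opening"])
E
```

```text
t: 4.55
tool_pos: [0.5067, 0.0799, 0.1794]
orientation: [3.114, -0.412, 0.001]
force: [-0.7, -0.4, 0.4]
opening: 0.0452
4.7 [0.50791036 0.07994276 0.18091884] [-0.10908789  0.09480864 -0.11805017] 0.04531799046946378
```

View pics/close2.png

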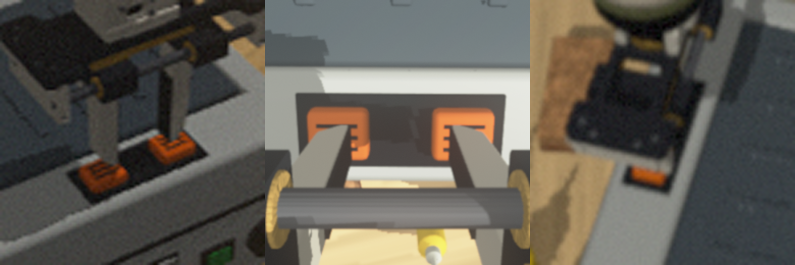

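The side and wrist crops show each fingertip right above one orange cap (side crop (103,165) and (173,140), wrist crop (340,130) and (460,130)). Now I press.

```bash
python3 -m pendant '[{"delta_pos":[0.0,0.0,0.005],"spin":0},{"delta_pos":[0.0,0.0,0.009],"spin":0},{"delta_pos":[0.0,0.0,0.012],"spin":0},{"delta_pos":[0.0,0.0,0.0145],"spin":0},{"delta_pos":[0.0,0.0,0.0165],"spin":0},{"delta_pos":[0.0,0.0,0.0165],"spin":0}]' 0.03 20
python3 - <<'E'
from h import *
z=[]
for i in range(4):
    c=robot.read_camera("side");s=robot.read_state();print(np.round(s["tool_pos"],4),np.round(s["force"],1),np.round(s["wrist_torque"],2),s["t"])
x,y=270,180;w=100
cv2.imwrite("pics/press3.png",cv2.resize(c["color"][y-w:y+w,x-w:x+w],(600,600),interpolation=cv2.INTER_CUBIC))
E
```

```text
t: 5.3
tool_pos: [0.5083, 0.08, 0.1653]
orientation: [-3.114, 0.412, -0.008]
force: [-3.1, -0.4, 9.4]
opening: 0.0448
[0.5083 0.08   0.1655] [-3.4  0.   9.4] [-0.01  0.6  -0.  ] 5.35
[0.5083 0.0799 0.1655] [-2.8  0.5  8.4] [-0.04  0.7   0.01] 5.4
[0.5083 0.0799 0.1655] [-2.8 -0.7  9.5] [0.03 0.64 0.01] 5.45
[0.5083 0.0799 0.1655] [-2.9  0.6  8.7] [-0.04  0.62  0.04] 5.5
```

View pics/press3.png

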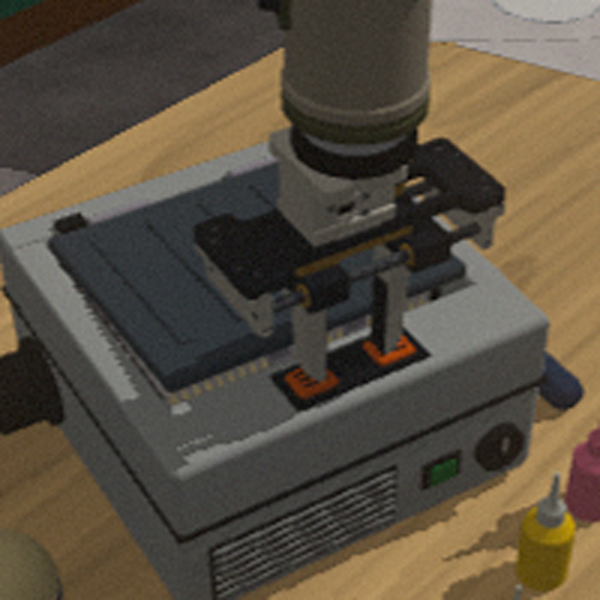

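The cover is already rising. Force ≈9 N and z 0.1655 put the keys at ~4.5 mm, which is marginal, so I press deeper and hold.

```bash
python3 -m pendant '[{"delta_pos":[0.0,0.0,0.004],"spin":0},{"delta_pos":[-0.001,0.0,0.005],"spin":0},{"delta_pos":[-0.001,0.0,0.005],"spin":0},{"delta_pos":[-0.001,0.0,0.005],"spin":0},{"delta_pos":[-0.001,0.0,0.005],"spin":0},{"delta_pos":[-0.001,0.0,0.005],"spin":0},{"delta_pos":[-0.001,0.0,0.005],"spin":0},{"delta_pos":[-0.001,0.0,0.005],"spin":0},{"delta_pos":[-0.001,0.0,0.005],"spin":0},{"delta_pos":[-0.001,0.0,0.005],"spin":0}]' 0.03 20
python3 - <<'E'
from h import *
for i in range(2):
    c=robot.read_camera("side");s=robot.read_state();print(np.round(s["tool_pos"],4),np.round(s["force"],1),np.round(s["wrist_torque"],2),s["t"])
x,y=270,180;w=100
cv2.imwrite("pics/press4.png",cv2.resize(c["color"][y-w:y+w,x-w:x+w],(600,600),interpolation=cv2.INTER_CUBIC))
E
```

```text
t: 6.5
tool_pos: [0.5084, 0.08, 0.1632]
orientation: [-3.114, 0.412, -0.012]
force: [-5.9, -2.0, 16.9]
opening: 0.0451
[0.5083 0.08   0.1632] [-6.4 -2.2 17.4] [-0.35  1.1   0.04] 6.55
[0.5083 0.08   0.1632] [-6.2 -2.3 17.5] [-0.35  1.11  0.04] 6.6
```

View pics/press4.png

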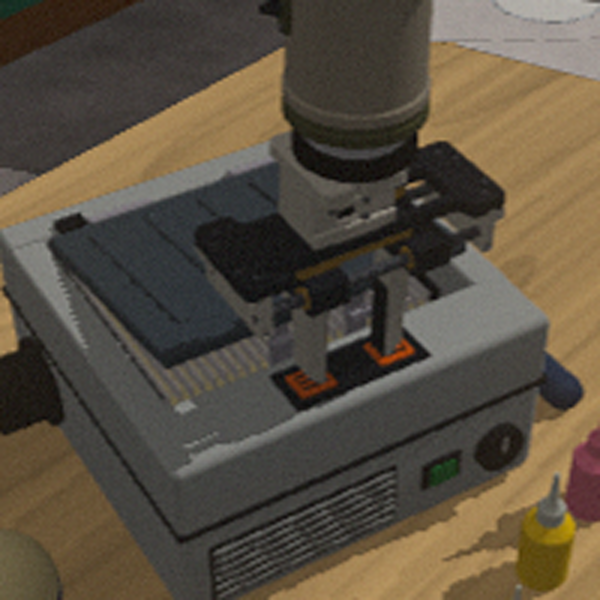

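The keys are bottomed (z 0.163, 17 N) and the cover has risen well. I hold for another second and check that the cover has stopped moving.

```bash
python3 -m pendant '[{"delta_pos":[-0.001,0.0,0.003],"spin":0},{"delta_pos":[-0.001,0.0,0.003],"spin":0},{"delta_pos":[-0.001,0.0,0.003],"spin":0},{"delta_pos":[-0.001,0.0,0.003],"spin":0},{"delta_pos":[-0.001,0.0,0.003],"spin":0},{"delta_pos":[-0.001,0.0,0.003],"spin":0},{"delta_pos":[-0.001,0.0,0.003],"spin":0},{"delta_pos":[-0.001,0.0,0.003],"spin":0},{"delta_pos":[-0.001,0.0,0.003],"spin":0},{"delta_pos":[-0.001,0.0,0.003],"spin":0}]' 0.03 20
python3 - <<'E'
from h import *
for n in ["side","scene"]:
    c=robot.read_camera(n);c={k:(np.array(v)) for k,v in c.items()};s=robot.read_state();print(np.round(s["tool_pos"],4),np.round(s["force"],1),s["t"])
    for d in robot.mark_of(n,"cover")[:2]: print(n,round(d["score"],2),np.round(world(c,d["location"]),4))
    if n=="side":
        x,y=270,180;w=100
        b=cv2.resize(c["color"][y-w:y+w,x-w:x+w],(600,600),interpolation=cv2.INTER_CUBIC);cv2.imwrite("pics/press5.png",b)
        a=cv2.imread("pics/press4.png"); dd=cv2.GaussianBlur(cv2.absdiff(a,b),(15,15),0).max(2);print("diff max",dd.max(),np.unravel_index(dd.argmax(),dd.shape))
E
```

```text
t: 7.6
tool_pos: [0.5084, 0.08, 0.1632]
orientation: [-3.114, 0.412, -0.017]
force: [-7.2, -1.4, 19.7]
opening: 0.0449
[0.5084 0.08   0.1632] [-7.3 -2.3 19.9] 7.65
side 0.86 [0.5429 0.0703 0.1947]
diff max 21 (np.int64(172), np.int64(399))
[0.5084 0.08   0.1632] [-7.8 -1.  20.2] 7.75
scene 0.76 [0.542  0.0702 0.1938]
```

View pics/press5.png

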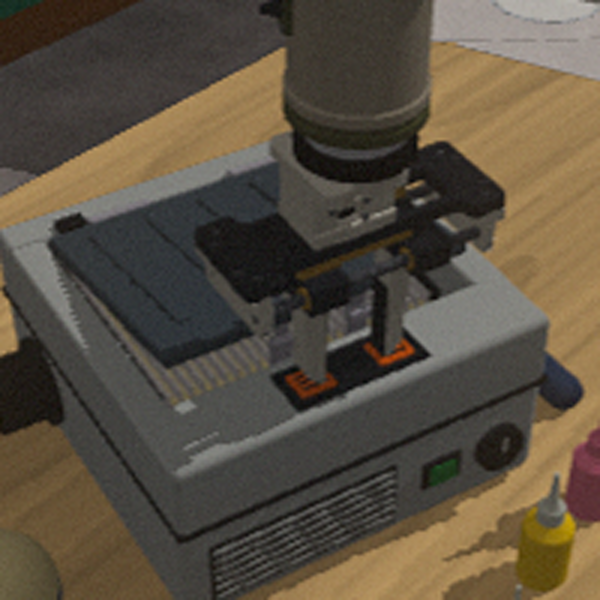

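The cover front edge is now at z ≈0.194–0.195 in both cameras (34 mm up from 0.162 would be 0.196), unchanged since the last picture. I release straight up.

```bash
python3 -m pendant '[{"delta_pos":[-0.001,0.0,-0.01],"spin":0},{"delta_pos":[-0.001,0.0,-0.03],"spin":0},{"delta_pos":[-0.001,0.0,-0.06],"spin":0},{"delta_pos":[-0.001,0.0,-0.09],"spin":0},{"delta_pos":[-0.001,0.03,-0.12],"spin":0},{"delta_pos":[-0.001,0.07,-0.13],"spin":0},{"delta_pos":[-0.001,0.11,-0.13],"spin":0},{"delta_pos":[-0.001,0.15,-0.13],"spin":0},{"delta_pos":[-0.001,0.19,-0.13],"spin":0},{"delta_pos":[-0.001,0.22,-0.13],"spin":0}]' 0.03 20
python3 -m pendant '[{"delta_pos":[0,0,0],"spin":0},{"delta_pos":[0,0,0],"spin":0},{"delta_pos":[0,0,0],"spin":0}]'
python3 - <<'E'
from h import *
for n in ["side","scene"]:
    c=robot.read_camera(n);c={k:(np.array(v)) for k,v in c.items()};s=robot.read_state();print(np.round(s["tool_pos"],4),np.round(s["force"],1),s["t"])
    cv2.imwrite(f"pics/{n}6.png",c["color"])
    for l in ["cover","key_left","key_right","glue_bottle","rasp","foam_form","sanding_block"]:
      for d in robot.mark_of(n,l)[:3]: print(n,l,round(d["score"],2),np.round(world(c,d["location"]),4))
    if n=="side":
        x,y=270,180;w=100
        cv2.imwrite("pics/end6.png",cv2.resize(c["color"][y-w:y+w,x-w:x+w],(600,600),interpolation=cv2.INTER_CUBIC))
E
```

```text
t: 8.8
tool_pos: [0.4479, -0.1339, 0.2926]
orientation: [3.114, -0.413, 0.017]
force: [0.1, -0.1, 0.6]
opening: 0.0451
t: 9.1
tool_pos: [0.4481, -0.1332, 0.2925]
orientation: [-3.114, 0.412, -0.016]
force: [-0.4, 0.4, 0.0]
opening: 0.045
[ 0.4482 -0.133   0.2925] [-0.2 -0.3  0.5] 9.15
side cover 0.87 [0.5413 0.0707 0.1931]
side key_left 0.53 [0.5158 0.1108 0.1673]
side key_right 0.53 [0.4991 0.0521 0.1668]
side key_right 0.53 [0.6409 0.3067 0.001 ]
side glue_bottle 0.78 [ 0.3852 -0.0578 -0.0025]
side glue_bottle 0.61 [0.3757 0.0203 0.0014]
side glue_bottle 0.6 [ 6.429e-01  3.069e-01 -1.000e-04]
side foam_form 0.6 [ 0.6401  0.3107 -0.0017]
side sanding_block 0.75 [ 0.4106  0.2047 -0.0016]
[ 0.4481 -0.1336  0.2927] [0.  0.9 0.4] 9.55
scene cover 0.57 [0.5433 0.0704 0.1918]
scene key_left 0.53 [0.5165 0.1125 0.1718]
scene key_right 0.58 [0.5005 0.0488 0.1662]
scene glue_bottle 0.55 [ 0.3757  0.0222 -0.0015]
scene rasp 0.82 [ 0.5618 -0.16   -0.0061]
scene foam_form 0.76 [ 0.6414  0.3132 -0.0037]
scene sanding_block 0.7 [4.120e-01 2.031e-01 3.000e-04]
```

View pics/end6.png

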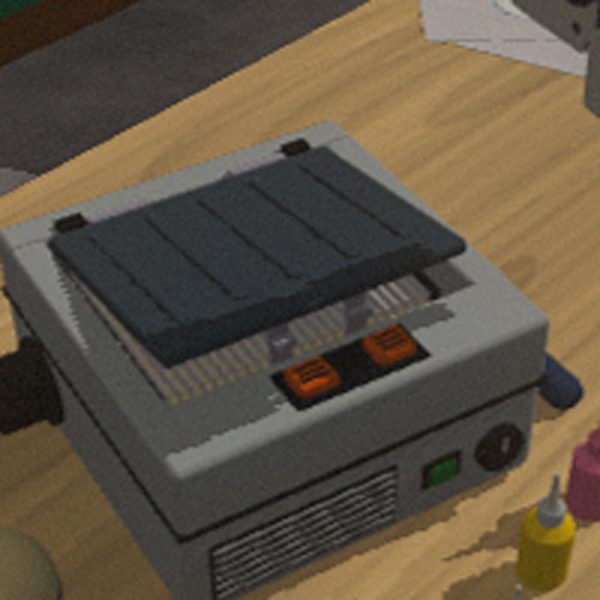

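View pics/scene6.png

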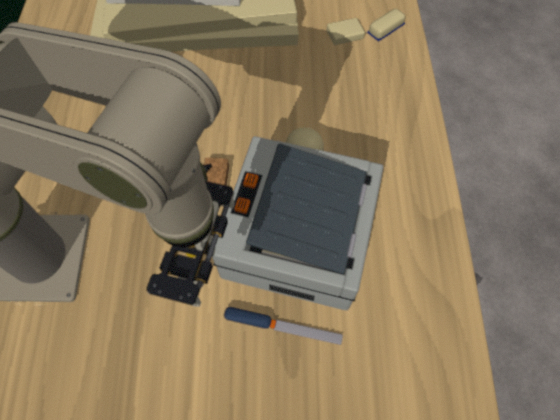

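The side crop shows both keys up at (312,376) and (390,345), the cover raised and bottles standing. In the scene view the arm is clear. The cover's network height (0.192–0.195) is a bit vague, so I compare the picture with the cover outline predicted at 0.17 rad before handing in.

```bash
python3 - <<'E'
from h import *
a=-0.262;ex=np.array([np.cos(a),np.sin(a),0]);ey=np.array([-np.sin(a),np.cos(a),0])
o=np.array([0.5065,0.0797,0])+0.119*ex
c=robot.read_camera("side");c={k:(np.array(v)) for k,v in c.items()}
x,y,w=270,180,100
for src,angs in [("side0",[0.0]),("side6",[0.17,0.14])]:
    big=cv2.resize(cv2.imread(f"pics/{src}.png")[y-w:y+w,x-w:x+w],(600,600),interpolation=cv2.INTER_CUBIC)
    for th,col in zip(angs,[(0,255,0),(0,0,255)]):
        P=[]
        for fx,fy in [(0,-.121),(0,.121),(.202,.121),(.202,-.121)]:
            r=.202-fx; P.append(o+ex*(.116-r*np.cos(th))+ey*fy+np.array([0,0,.162+r*np.sin(th)]))
        uv=cv2.projectPoints(np.array(P),cv2.Rodrigues(c["R"])[0],c["t"],c["camera_matrix"],c["D"])[0].reshape(-1,2)
        q=((uv-[x-w,y-w]+.5)*3).astype(int); print(src,th,q.tolist()); cv2.polylines(big,[q.reshape(-1,1,2)],True,col,1)
    cv2.imwrite(f"pics/ov_{src}.png",big)
cv2.imwrite("pics/ov.png",np.hstack([cv2.imread(f"pics/ov_{s}.png")[100:450,30:480] for s in("side0","side6")])[:,:][:, :])
b=cv2.imread("pics/ov.png");cv2.imwrite("pics/ov.png",cv2.resize(b,(800,int(b.shape[0]*800/b.shape[1]))))
E
```

```text
side0 0.0 [[467, 278], [168, 400], [43, 238], [320, 143]]
side6 0.17 [[468, 239], [162, 359], [43, 238], [320, 143]]
side6 0.14 [[468, 246], [164, 366], [43, 238], [320, 143]]
```

View pics/ov.png

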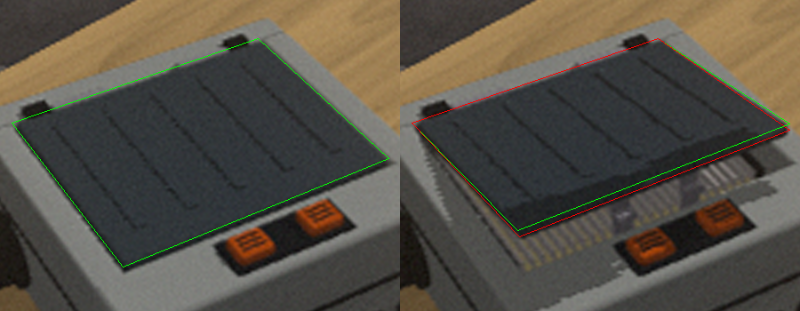

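The closed-cover outline fits the first picture exactly. The raised cover reaches at least the green 0.17 rad line (front corner at about (518,230)) and is not down at the red 0.14 line. It did not move between holding and after release. I hand in.

```bash
python3 - <<'E'
from h import *
s=robot.read_state();print(s["t"],np.round(s["force"],1))
print(robot.close_job())
E
```

```text
9.95 [0.3 0.1 0.2]
the job is handed in; nothing more can be done
None
```

The cover is open. I pressed both orange keys together, one fingertip on each with the fingers 45 mm apart. I held them fully down (tool at z 0.163, 17–20 N) until the cover had come up and stopped. Then I lifted straight off, moved clear, and handed in at about 10 s of the 35 s allowed.

**Cover:** its position agrees with the predicted outline at 0.17 rad, and it looked the same just before and after I let go. The networks put its front edge slightly lower than the expected 0.196 m, at 0.192–0.195 m. That is within their 4 mm error, but the lowest reading alone would mean about 0.15 rad.

**Keys:** both are back up in the last side picture.

**Loose things:** the larger yellow glue bottle is standing. It, the rasp, the foam form and the sanding block all measured within about 5 mm of where they started.

**Robot:** nothing was being touched at the end (force about 0 N).

**Early press:** my first press was only marginal, about 4.5 mm at about 9 N, though the cover was already rising. I pressed deeper about 0.2 s later, before it was up.

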